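# Lock a moulding box with a square key

### The job

Take the orange-handled square key from its sloping rack, set its nose upright on the clamp's square socket and, while pressing down, turn it in small anticlockwise steps until it drops fully home. Then, with the key, turn the clamp clockwise (seen from above) to its stop so that the red arm lies over the moulding box's lug, and let go, leaving the key standing in the socket. Do not touch the clamp or the moulding box with the gripper itself, and leave the rosette, the brush and the tin where they are.

Things in the scene. Friction and masses are not known exactly. Their poses are not given: they have to be found in the camera images.
- key_grip (a point): Centre of the orange grip of the loose key (240 g): 64 mm (key x) by 16 mm thick (key y, pinch here) by 40 mm tall (key z), on a square steel bar, 16 x 16 mm, 76 mm long. Key z runs from nose to grip; this point is 97 mm from the nose end. In the rack the key leans 0.61 rad from vertical, grip towards the rack's -x (robot) side, key y level; draw it out along its axis.
- key_nose (a point): Centre of the flat lower end of the key's nose, axes as key_grip; key total length 116 mm. The square's flats face key x and y. The last 4 mm taper to 11.5 mm square, so the nose centres itself 2 to 5 mm into the socket before the angle matches. If it sticks part-way down, draw it up to the mouth and try again a few degrees to either side.
- rack: Fixed wooden rack: base 130 x 80 x 14 mm, origin on the bench under the middle of the base. A sloping trough, open above and on its +x side, carries the lowest 70 mm of the key; the key's nose rests on a ledge at 30 mm in x and 30 mm high.
- flask: Fixed iron moulding box with clamp. Origin on the bench under the clamp's vertical axis; green bracket 64 x 64 x 36 mm around it. The box (200 x 180 mm, 101 mm high with wooden cover) stands on the +x side, from x = 90 to 290 mm; its lug reaches from x = 43 mm, 34 mm high. The clamp's red arm is 81 mm long, 36 to 45 mm high.
- socket_mouth (a point): Centre of the mouth of the square recess in the clamp's oiled nut, 62 mm above the bench, axes as flask. Recess 17.4 mm square, 16 mm deep, vertical; nut 35 mm square. Its angle varies, is NOT reported and not shown by the red arm; it repeats every 90 degrees; the key enters within about 5. Until then it rides 2 to 5 mm below the mouth; home it is 16 mm below.
- clamp (a joint): Angle of the clamp in rad: 0 = open as at the start, red arm beside the moulding box, against its back stop, so it does not follow the key anticlockwise; grows clockwise seen from above; 1.2 = end stop, red arm along flask +x over the lug. It turns stiffly (0.10 N m) and stays where it is left.
- rosette_mid (a point): Middle of a loose dark cast-iron rosette lying flat, 88 mm across, 19 mm high. Bystander.
- brush_mid (a point): Middle of a loose bench brush lying flat, 160 mm long (x), 42 mm wide, 20 mm high. Bystander.
- tin_mid (a point): Middle of a loose closed blue tin standing upright, 68 mm across, 90 mm high. Bystander.
Things that resemble listed ones, but are neither listed nor needed, are in the scene too. Of the things that look like the part that bears key_grip, the middle-sized one is meant.

How it is judged:
On the way, in this order (a step that is already met when the one before it is completed fails the run):
1. the key is lifted clear of its rack (height (world z) of key_nose above 0.08 m), for 0.1 s.
2. the key has dropped home in the socket, upright, with the clamp still open (z of key_nose in the frame of socket_mouth below -0.0125 m and horizontal distance between key_nose and socket_mouth below 0.004 m and angle between key_grip's own z axis and vertical below 0.2 rad and value of joint clamp below 0.3 rad), for 0.1 s.
At the end, for the whole second after the job is handed in: The key stands in the socket, its nose at least 12.5 mm below the mouth and within 4 mm of its axis, leaning less than 0.2 rad, and the clamp is turned to at least 1.05 rad of its 1.2 rad (z of key_nose in the frame of socket_mouth below -0.0125 m and horizontal distance between key_nose and socket_mouth below 0.004 m and angle between key_grip's own z axis and vertical below 0.2 rad and value of joint clamp above 1.05 rad); the robot touches nothing.
It fails at once if the gripper's fingers push on the clamp or the moulding box with more than 3 N (contact force between the fingers and flask above 3 N).
It fails at once if the rosette is shifted by more than 30 mm (distance of rosette_mid from where it was at the start of the episode above 0.03 m).
It fails at once if the brush is shifted by more than 30 mm (distance of brush_mid from where it was at the start of the episode above 0.03 m).
It fails at once if the tin is shifted by more than 30 mm (distance of tin_mid from where it was at the start of the episode above 0.03 m).
It also fails if it takes over 58 s, if anything falls off the work surface, if the arm or the gripper's body presses on something with over 40 N, if the wrist force passes 120 N, or if a joint passes its speed limit or range.

### The arm

A 6-joint arm with a two-finger parallel gripper is mounted at the origin on the work surface. World frame = base frame: x ahead of the robot, y to its left, z up, the work surface at z = 0. Lengths are in m, angles in rad, forces in N, time in s.
With the tool pointing down it reaches from about 0.375 to 0.9 m from the base axis. Payload 3.1 kg.
Tool frame: the origin (TCP) lies midway between the tips of the shut fingers; the grasp point (between the pads) lies 19 mm behind it; x points along the fingers, y is the direction in which the jaws open and shut, and the axes are right-handed (so a half turn about x gives the same grasp; the last joint's range is limited). The gripper opens to 87 mm and grips with 3 to 60 N. Pads are 19 mm wide; open, the fingers measure 117 mm over their backs; the gripper's body (75 mm by 190 mm) begins 51 mm behind the grasp point.
Start: joints at [1.063, 0.527, 1.433, -0, 1.181, -0.178], TCP at [0.202, 0.592, 0.195] pointing down, gripper open.
Joint ranges: [-3.08, 3.08], [-0.75, 2.2], [0.22, 2.44], [-1.43, 4.57], [0, 2.65], [-2.85, 2.85]. Speed limits (rad/s): [2.79, 2.79, 3.14, 3.14, 3.14, 3.14].

### API

Orientations are given as a unit quaternion [x, y, z, w].
In Python, from rig import get_obs, imaging, robot gives the robot as it stands.
- The arm moves only by the shell command python3 -m inch 'ROWS' [FORCE]. ROWS is JSON, a list of rows, each a list of 3 entries, a list of its own where there are three numbers: the finger opening in mm, from 0 to 87, then the shift along the tool's x, y, z in mm, then the turn, a rotation vector about the tool's x, y, z in degrees. In form: [[grip, [dx, dy, dz], [wx, wy, wz]], ...]. A call has 1 to 12 rows; each row shifts and turns the pose as measured when the row begins, along the tool's axes as they then stand; what a row does not reach is not made up. A row lasts 1/8 s, in which the tool goes at most 62.5 mm and 10.7 degrees, less where a joint would pass 70% of its speed; a pose out of reach is approached as far as the arm can. A call with a gripper value outside its range is refused whole. The fingers move at their own pace and stop on an object; FORCE is the grip in N (left out, the last holds). Time passes only in rows, so rows that do not move let the fingers close. It gives the time, the measured TCP pose, the force and the opening at its end, in the units of the state.
- get_obs(): the state, without advancing time (a new reading comes with each control period).
- imaging.camera(name): name is "scene" or "side" or "wrist"; returns the picture (384x512x3 uint8, red, green, blue); there is no depth.
- imaging.camera_params(name): a dict with "camera_matrix" (3x3 intrinsics, pixels), "xyz" and "rotation" of the camera in the world. Camera axes: x right, y down, z forward; pixel columns grow to the right and rows downward; lengths in m; the calibration is good to about 2 mm. A picture is of the moment at which its call begins: read the wrist's pose just before it. camera_params takes no time and is no camera call; for the wrist camera it gives the pose at the moment of the call.
- robot.hand_in(): hands the job in, once; it reports no verdict.
Trained networks look in the newest picture that a camera, given by its name, has taken for a name from the list of things; names that differ only in an ending like _2 or _b are one class to them, and where a whole thing is asked for, a point or a joint stands for the part that bears it (a point fixed in the world has none). Each returns a list of dicts, best first, with "confidence" (0 to 1); they miss things now and then, are a little off and sometimes report something else, mostly with a low value. They report only what shows in the picture. A call takes as long as a camera call. They do not tell look-alikes from the thing itself.
- imaging.cut_out(camera, target): "pixels" (384x512 bool, what is visible of it) and "box" ([centre column, centre row, width, height] in pixels, round what is visible of it).
- imaging.tip_of(camera, target): "pixel" ([column, row] in pixels: a listed point, or the origin of a listed thing).
The state is a dict: "time": time; "q": joint angles; "joint_velocities": joint speeds; "joint_torque": joint torques, N m; "position": TCP position; "tool_rot": TCP orientation; "ft_force": force on the tool from outside, world axes, zero at the start; "moment": the same for the moment, N m; "grip_width": finger opening in m.
Only numpy, scipy, OpenCV 4.12 (cv2) and the standard library are available. Lean on these libraries where they do the work, as an engineer would, in place of code of your own. Each camera call takes 0.05 s, during which the arm holds its last target. There are 200 camera calls.

## Working session

There is one attempt and no reset: what is moved stays moved. The work goes in short steps, Python scripts to look and compute and a shell command to move; the robot and the scene stay as the last step left them, time stands still between calls to the robot, and variables do not carry over. Pictures are saved under pics/ and viewed, about 8 in all and at most 12, crops included, and the job is handed in when it is done.

```bash
ls; mkdir -p pics; cat > h.py <<'E'
import numpy as np, cv2
from rig import get_obs, imaging, robot
from scipy.spatial.transform import Rotation as R
def cam(n):
    p=imaging.camera_params(n); K=np.array(p["camera_matrix"]); r=np.array(p["rotation"]); 
    if r.shape!=(3,3): r=R.from_quat(r).as_matrix()
    return K,r,np.array(p["xyz"])
def ray(n,px,c=None):
    K,r,o=c or cam(n); d=r@np.linalg.inv(K)@np.array([px[0],px[1],1.]); return o,d/np.linalg.norm(d)
def onz(n,px,z,c=None):
    o,d=ray(n,px,c); return o+d*(z-o[2])/d[2]
def tri(obs):
    A=np.zeros((3,3));b=np.zeros(3)
    for o,d in obs:
        M=np.eye(3)-np.outer(d,d);A+=M;b+=M@o
    x=np.linalg.solve(A,b); return x,[float(np.linalg.norm((np.eye(3)-np.outer(d,d))@(x-o))*1e3) for o,d in obs]
def proj(n,X,c=None):
    K,r,o=c or cam(n); v=K@(r.T@(np.array(X)-o)); return v[:2]/v[2]
E
python3 - <<'E'
from h import *
np.set_printoptions(precision=4,suppress=True)
o=get_obs();print(o["time"],o["position"],o["tool_rot"])
T=["key_grip","key_nose","rack","flask","socket_mouth","rosette_mid","brush_mid","tin_mid"]
ims=[]
for n in ["scene","side"]:
    im=imaging.camera(n);cv2.imwrite(f"pics/{n}0.png",im[:,:,::-1]);print(n,cam(n))
    for t in T:
        print(t,[(np.round(d["pixel"],1).tolist(),round(d["confidence"],2)) for d in imaging.tip_of(n,t)])
    print("cut",[(np.round(d["box"],1).tolist(),round(d["confidence"],2)) for d in imaging.cut_out(n,"key_grip")])
print(get_obs()["time"])
E
```

```text
pics
0.0 [0.2014 0.5908 0.1944] [ 0.115   0.6978 -0.1165  0.6973]
scene (array([[382.7499,   0.    , 256.0122],
       [  0.    , 382.7499, 192.2544],
       [  0.    ,   0.    ,   1.    ]]), array([[ 0.0573,  0.8221, -0.5665],
       [ 0.9983, -0.0419,  0.0402],
       [ 0.0093, -0.5678, -0.8231]]), array([ 1.1738, -0.0885,  1.028 ]))
key_grip [([168.6, 233.3], 0.61), ([209.8, 245.0], 0.55), ([315.0, 205.3], 0.52), ([216.1, 176.3], 0.51)]
key_nose [([124.5, 242.7], 0.93), ([210.7, 203.1], 0.85), ([233.0, 244.6], 0.73)]
rack [([215.6, 201.2], 0.59)]
flask [([314.2, 206.3], 0.74), ([317.3, 194.6], 0.7)]
socket_mouth [([316.4, 194.4], 0.67)]
rosette_mid [([274.6, 192.6], 0.8), ([212.7, 202.6], 0.7)]
brush_mid [([157.3, 174.3], 0.89), ([377.1, 173.2], 0.6)]
tin_mid [([379.7, 171.8], 0.73)]
cut [([149.7, 234.9, 57.9, 31.8], 0.87), ([219.0, 245.3, 28.8, 15.0], 0.73), ([216.7, 183.3, 11.3, 36.0], 0.59)]
side (array([[489.0754,   0.    , 250.5537],
       [  0.    , 489.0754, 189.378 ],
       [  0.    ,   0.    ,   1.    ]]), array([[ 0.9977, -0.0606,  0.0315],
       [-0.0664, -0.7535,  0.6541],
       [-0.0159, -0.6546, -0.7558]]), array([ 0.4665, -1.0768,  1.3127]))
key_grip [([236.8, 218.3], 0.77), ([285.8, 274.0], 0.75), ([296.1, 238.7], 0.57)]
key_nose [([301.6, 315.0], 0.87), ([256.9, 238.8], 0.75), ([293.0, 223.5], 0.43), ([239.4, 219.9], 0.19)]
rack [([247.1, 244.8], 0.88), ([214.5, 298.9], 0.5)]
flask [([250.1, 172.8], 0.92), ([244.8, 243.6], 0.35)]
socket_mouth [([255.7, 160.6], 0.91)]
rosette_mid [([235.7, 200.1], 0.66), ([252.4, 159.2], 0.23)]
brush_mid [([216.3, 301.5], 0.75), ([235.2, 218.6], 0.21)]
tin_mid [([224.8, 126.9], 0.91)]
cut [([290.5, 291.8, 36.3, 50.5], 0.85), ([244.1, 225.6, 29.1, 28.5], 0.6), ([298.7, 235.1, 19.0, 18.8], 0.56)]
1.0
```

View pics/scene0.png

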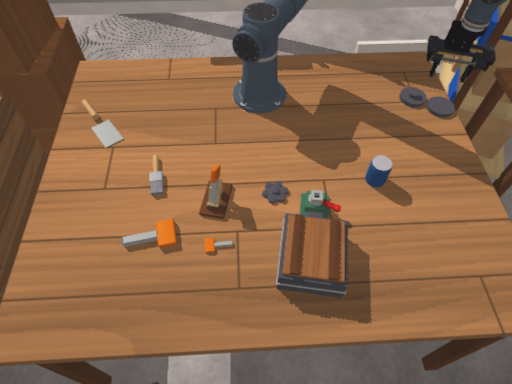

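View pics/side0.png

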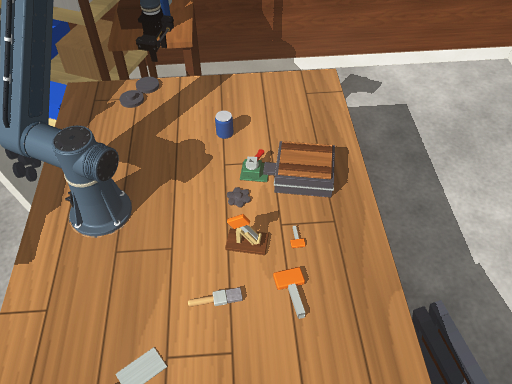

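The scene picture shows three orange-handled keys: a big one lying at (150,235), a small one lying at (219,245), and one standing in the rack at (216,180). In the side view these are at (290,292), (298,236) and (240,222). The rack key is the one meant, since it is the middle size and sits in the sloping rack. Next I'll confirm it in an enlarged crop and triangulate.

```bash
python3 - <<'E'
from h import *
np.set_printoptions(precision=4,suppress=True)
P={"grip":((216.1,176.3),(236.8,218.3)),"nose":((210.7,203.1),(256.9,238.8)),"rack":((215.6,201.2),(247.1,244.8)),"mouth":((316.4,194.4),(255.7,160.6)),"flask":((314.2,206.3),(250.1,172.8)),"ros":((274.6,192.6),(235.7,200.1)),"tin":((379.7,171.8),(224.8,126.9)),"brush":((157.3,174.3),(216.3,301.5))}
for k,(a,b) in P.items(): print(k,*tri([ray("scene",a),ray("side",b)]))
s=cv2.imread("pics/scene0.png");d=cv2.imread("pics/side0.png")
a=cv2.resize(s[155:235,180:280],None,fx=4,fy=4,interpolation=3);b=cv2.resize(d[200:280,210:310],None,fx=4,fy=4,interpolation=3)
c=cv2.resize(s[180:260,260:360],None,fx=4,fy=4,interpolation=3)[:280];e=cv2.resize(d[130:210,235:335],None,fx=4,fy=4,interpolation=3)[:280]
cv2.imwrite("pics/crop1.png",np.vstack([np.hstack([a,b]),np.hstack([c,e])])[:600])
E
```

```text
grip [ 0.4706 -0.1562  0.109 ] [6.545463558332254, 6.545463558332357]
nose [ 0.5258 -0.1818  0.0378] [0.10183616009005879, 0.10183616009018914]
rack [ 0.4931 -0.1713 -0.0051] [1.9742642311113106, 1.9742642311114367]
mouth [0.5413 0.1349 0.0746] [6.772062301549878, 6.772062301549978]
flask [ 0.5254  0.1457 -0.0072] [0.3098996540292661, 0.3098996540292625]
ros [ 0.4656  0.0225 -0.009 ] [1.0075004290981435, 1.0075004290980578]
tin [0.4378 0.3639 0.0372] [6.515569564331832, 6.515569564331923]
brush [ 0.3859 -0.3681  0.0038] [6.904854144974256, 6.904854144974222]
```

View pics/crop1.png

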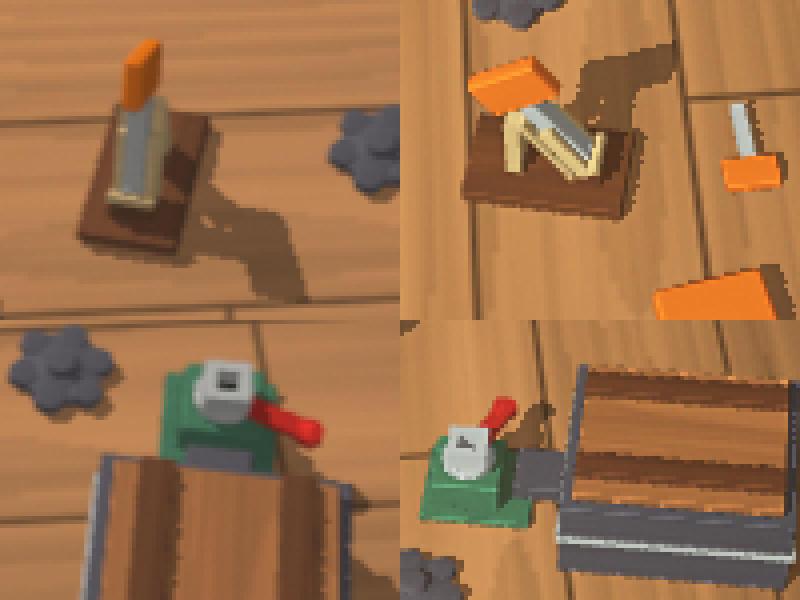

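The crop confirms it: the rack key has an upright orange grip, with its bar in the sloping trough. I now need the wrist camera geometry and the rack and flask yaw.

```bash
python3 - <<'E'
from h import *
np.set_printoptions(precision=4,suppress=True)
o=get_obs();Rt=R.from_quat(o["tool_rot"]).as_matrix();K,r,p=cam("wrist")
print("tool R",Rt);print("cam in tool",Rt.T@(p-o["position"]),Rt.T@r,K[0])
q=lambda x,y,ox,oy:(x/4+ox,y/4+oy)
def yaw(n,a,b,z):
    A,B=onz(n,a,z),onz(n,b,z);d=B-A;print(A,B,np.linalg.norm(d),np.degrees(np.arctan2(d[1],d[0])))
print("rack");yaw("scene",q(210,116,180,155),q(180,246,180,155),.014);yaw("side",q(70,193,210,200),q(220,213,210,200),.014)
yaw("side",q(70,193,210,200),q(80,113,210,200),.014);yaw("scene",q(80,236,180,155),q(180,246,180,155),.014)
print("box top edges");yaw("scene",q(108,456-320,260,180),q(345,487-320,260,180),.1)
yaw("side",q(165,505-320,235,130),q(390,515-320,235,130),.1)
# desired tool shift to hover over x
for nm,X in (("socket",[.535,.14,.33]),):
    print(nm,Rt.T@(np.array(X)-o["position"]))
E
```

```text
tool R [[-0.      0.3229  0.9464]
 [-0.      0.9464 -0.3229]
 [-1.     -0.     -0.    ]]
cam in tool [-0.1896  0.0004 -0.0731] [[ 0.     -0.267   0.9637]
 [ 1.     -0.0011 -0.0004]
 [ 0.0012  0.9637  0.267 ]] [273.0376   0.     258.2951]
rack
[ 0.4394 -0.1137  0.014 ] [ 0.5617 -0.1396  0.014 ] 0.12503692342749612 -11.929070968606117
[ 0.4309 -0.1945  0.014 ] [ 0.5483 -0.2225  0.014 ] 0.12070303334613044 -13.427290731009503
[ 0.4309 -0.1945  0.014 ] [ 0.4419 -0.1163  0.014 ] 0.07897927162978799 81.9844037131381
[ 0.5487 -0.2166  0.014 ] [ 0.5617 -0.1396  0.014 ] 0.07812876752071685 80.41869318392224
box top edges
[0.6145 0.0404 0.1   ] [0.6484 0.2038 0.1   ] 0.16692729878509838 78.28337719026639
[0.6068 0.0239 0.1   ] [ 0.7923 -0.0025  0.1   ] 0.1873602916323654 -8.089857283826158
socket [-0.1346 -0.3197  0.4612]
```

```bash
python3 -m inch '[[87,[-14,-34,48],[0,0,0]],[87,[-14,-34,48],[0,0,0]],[87,[-14,-34,48],[0,0,0]],[87,[-14,-34,48],[0,0,0]],[87,[-14,-34,48],[0,0,0]],[87,[-14,-34,48],[0,0,0]],[87,[-14,-34,48],[0,0,0]],[87,[-14,-34,48],[0,0,0]],[87,[0,0,0],[0,0,0]]]' 40; python3 - <<'E'
from h import *
np.set_printoptions(precision=4,suppress=True)
c=cam("wrist");im=imaging.camera("wrist");np.savez("w1.npz",K=c[0],r=c[1],o=c[2])
for t in ["socket_mouth","flask","rosette_mid","tin_mid"]: print(t,[(np.round(d["pixel"],1).tolist(),round(d["confidence"],2), onz("wrist",d["pixel"],.062 if t=="socket_mouth" else 0,c)) for d in imaging.tip_of("wrist",t)])
cv2.imwrite("pics/w1.png",im[:,:,::-1]);o=get_obs();print(o["time"],o["position"],o["ft_force"])
E
```

```text
time: 2.12
position: [0.4883, 0.2004, 0.3117]
tool_rot: [0.116, 0.695, -0.113, 0.701]
ft_force: [0.5, 1.3, -0.1]
grip_width: 0.0871
socket_mouth [([234.3, 190.6], 0.6, array([0.5267, 0.1465, 0.062 ]))]
flask [([234.3, 185.6], 0.63, array([0.5328, 0.139 , 0.    ]))]
rosette_mid [([164.5, 179.3], 0.78, array([0.4789, 0.0187, 0.    ]))]
tin_mid [([339.5, 95.2], 0.7, array([0.4387, 0.3683, 0.    ]))]
2.375 [0.4834 0.2047 0.3099] [ 0.2838  0.1798 -0.2426]
```

View pics/w1.png

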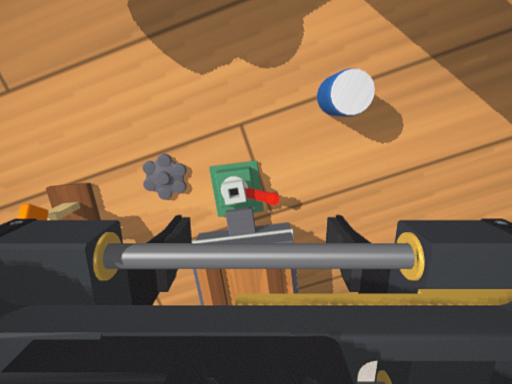

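```bash
python3 -m inch '[[87,[55,-18,0],[0,0,0]],[87,[55,-18,0],[0,0,0]],[87,[10,0,0],[0,0,0]]]'; python3 - <<'E'
from h import *
np.set_printoptions(precision=4,suppress=True)
c=cam("wrist");im=imaging.camera("wrist");np.savez("w2.npz",K=c[0],r=c[1],o=c[2])
for t in ["socket_mouth","flask","rosette_mid"]: print(t,[(np.round(d["pixel"],1).tolist(),round(d["confidence"],2), onz("wrist",d["pixel"],.062 if t=="socket_mouth" else 0,c)) for d in imaging.tip_of("wrist",t)])
o=get_obs();print(o["time"],o["position"])
cv2.imwrite("pics/w2.png",im[:,:,::-1])
p=imaging.tip_of("wrist","socket_mouth");u,v=(np.array(p[0]["pixel"]) if p else np.array([256,190])).astype(int)
# rectify: ortho view of plane z=.062, world x right, y up, 0.2mm/px over 120mm
C=onz("wrist",(u,v),.062,c);print("centre",C)
g=np.linspace(-.05,.05,600);X,Y=np.meshgrid(g+C[0],C[1]-g)
P=np.stack([X,Y,np.full_like(X,.062)],-1)-c[2];Q=P@c[1]@c[0].T;m=(Q[...,:2]/Q[...,2:]).astype(np.float32)
cv2.imwrite("pics/rect.png",cv2.remap(im,m[...,0],m[...,1],cv2.INTER_CUBIC)[:,:,::-1])
E
```

```text
time: 2.75
position: [0.4717, 0.1753, 0.1888]
tool_rot: [0.111, 0.696, -0.107, 0.701]
ft_force: [0.2, -0.1, 0.4]
grip_width: 0.0873
socket_mouth [([248.1, 227.7], 0.87, array([0.531, 0.144, 0.062]))]
flask [([248.9, 210.4], 0.55, array([0.5307, 0.1434, 0.    ]))]
rosette_mid [([153.8, 200.6], 0.79, array([0.4739, 0.0167, 0.    ]))]
2.95 [0.4774 0.1762 0.1934]
centre [0.5301 0.1442 0.062 ]
```

View pics/rect.png

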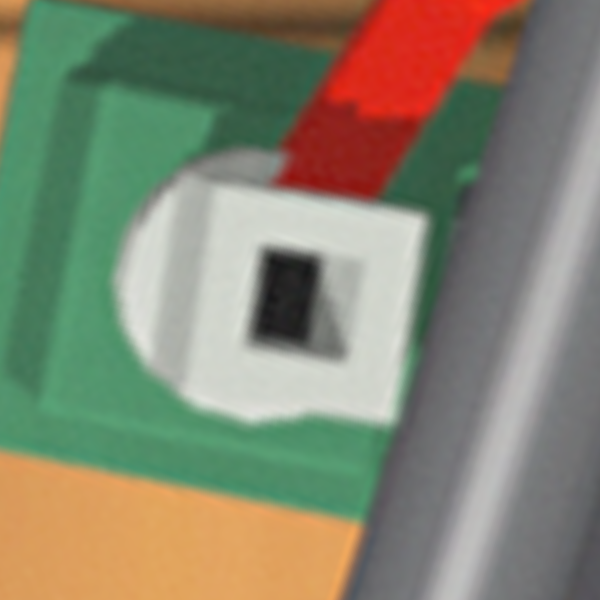

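The rectified view shows the nut edges and recess at about -8° world yaw, with the recess centre at about (305,301), so the socket is near (0.531, 0.144). Next I'll plan the approach to the key.

```bash
cat >> h.py <<'E'
def plan(P,Rg,n,skip=0):
    o=get_obs();p=np.array(o["position"]);R0=R.from_quat(o["tool_rot"]);Rg=R.from_matrix(Rg)
    w=(R0.inv()*Rg).as_rotvec();print("total rot",np.degrees(w),"shift",(P-p)*1e3)
    for i in range(n):
        Ri=R0*R.from_rotvec(w*i/n);print(np.round(Ri.inv().apply((P-p)/n)*1e3,1).tolist(),np.round(np.degrees(w/n),1).tolist())
def toolR(yaw,lean):  # tool x forward-down by lean, tool y = horizontal at yaw+90
    y=np.radians(yaw);e=np.array([np.cos(y),np.sin(y),0]);z=np.array([0,0,1.])
    tx=np.sin(lean)*e-np.cos(lean)*z;ty=np.array([-e[1],e[0],0]);return np.stack([tx,ty,np.cross(tx,ty)],1)
E
python3 - <<'E'
from h import *
np.set_printoptions(precision=4,suppress=True)
Rk=toolR(-11,.61);G=np.array([.470,-.160,.1095]);pre=G+Rk[:,0]*(.019-.085);print(pre,Rk)
plan(pre,Rk,8)
for n,px in (("scene",(316.4,194.4)),("side",(255.7,160.6))): print(onz(n,px,.062))
E
```

```text
[ 0.4329 -0.1528  0.1636] [[ 0.5623  0.1908  0.8046]
 [-0.1093  0.9816 -0.1564]
 [-0.8196  0.      0.5729]]
total rot [ -6.6649 -33.8639   1.4282] shift [ -44.7538 -328.8474  -30.118 ]
[3.4, -40.9, 7.1] [-0.8, -4.2, 0.2]
[3.8, -41.0, 6.2] [-0.8, -4.2, 0.2]
[4.1, -41.1, 5.3] [-0.8, -4.2, 0.2]
[4.3, -41.2, 4.4] [-0.8, -4.2, 0.2]
[4.5, -41.3, 3.5] [-0.8, -4.2, 0.2]
[4.6, -41.3, 2.6] [-0.8, -4.2, 0.2]
[4.6, -41.4, 1.6] [-0.8, -4.2, 0.2]
[4.5, -41.4, 0.7] [-0.8, -4.2, 0.2]
[0.5264 0.1428 0.062 ]
[0.5459 0.1395 0.062 ]
```

```bash
python3 -m inch '[[87,[0,-41,7],[-0.8,-4.2,0.2]],[87,[2,-41,6],[-0.8,-4.2,0.2]],[87,[4,-41,5],[-0.8,-4.2,0.2]],[87,[4,-41,4],[-0.8,-4.2,0.2]],[87,[4.5,-41,3.5],[-0.8,-4.2,0.2]],[87,[4.5,-41,2.5],[-0.8,-4.2,0.2]],[87,[4.5,-41,1.5],[-0.8,-4.2,0.2]],[87,[4.5,-41,1],[-0.8,-4.2,0.2]],[87,[0,0,0],[0,0,0]]]'; python3 - <<'E'
from h import *
np.set_printoptions(precision=4,suppress=True)
o=get_obs();print(o["time"],o["position"],R.from_quat(o["tool_rot"]).as_matrix(),o["q"])
c=cam("wrist");im=imaging.camera("wrist");cv2.imwrite("pics/w3.png",im[:,:,::-1])
G=None
print([(np.round(d["pixel"],1).tolist(),round(d["confidence"],2)) for d in imaging.tip_of("wrist","key_grip")],proj("wrist",[.470,-.160,.1095],c))
a=imaging.cut_out("wrist","key_grip");print([(np.round(d["box"],1).tolist(),round(d["confidence"],2)) for d in a])
Rk=toolR(-11,.61);print("res");plan(np.array([.470,-.160,.1095])+Rk[:,0]*.019,Rk,4)
E
```

```text
time: 4.12
position: [0.4632, -0.0839, 0.1932]
tool_rot: [0.064, 0.493, -0.073, 0.865]
ft_force: [1.2, 0.3, 0.4]
grip_width: 0.0872
4.125 [ 0.4632 -0.0839  0.1932] [[ 0.5034  0.1889  0.8431]
 [-0.0634  0.9813 -0.182 ]
 [-0.8617  0.0381  0.506 ]] [-0.5851  0.1926  2.2395  0.8051  0.3176 -2.6784]
[([178.6, 163.9], 0.76), ([218.6, 205.7], 0.67), ([136.6, 205.5], 0.65)] [181.7267 165.1343]
[([230.6, 206.5, 48.6, 17.8], 0.85), ([182.1, 165.5, 30.1, 68.2], 0.8), ([119.9, 204.2, 89.2, 45.0], 0.69)]
res
total rot [-0.8996 -4.6678 -2.031 ] shift [ 18.1827 -80.3559 -98.4892]
[24.7, -19.8, -5.0] [-0.2, -1.2, -0.5]
[24.8, -19.6, -5.6] [-0.2, -1.2, -0.5]
[24.9, -19.3, -6.1] [-0.2, -1.2, -0.5]
[24.9, -19.1, -6.7] [-0.2, -1.2, -0.5]
```

View pics/w3.png

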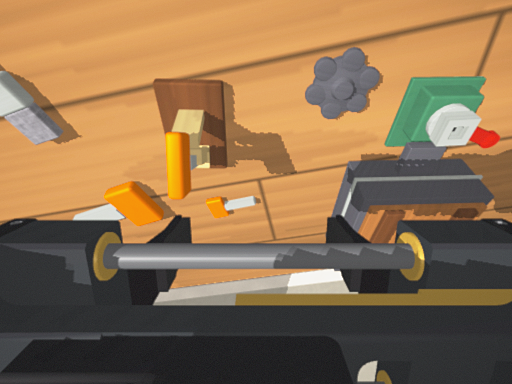

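The view shows the key grip at about (180,165), which matches my estimate of (181.7,165.1). Joint 6 sits near its limit at -2.68 of -2.85, so I'll use the half-turned grasp, which puts it mid-range.

```bash
python3 -m inch '[[87,[0,0,0],[10.5,0,0]],[87,[0,0,0],[10.5,0,0]],[87,[0,0,0],[10.5,0,0]],[87,[0,0,0],[10.5,0,0]],[87,[0,0,0],[10.5,0,0]],[87,[0,0,0],[10.5,0,0]],[87,[0,0,0],[10.5,0,0]],[87,[0,0,0],[10.5,0,0]],[87,[0,0,0],[10.5,0,0]],[87,[0,0,0],[10.5,0,0]],[87,[0,0,0],[10.5,0,0]],[87,[0,0,0],[10.5,0,0]]]'; python3 -m inch '[[87,[0,0,0],[10.5,0,0]],[87,[0,0,0],[10.5,0,0]],[87,[0,0,0],[10.5,0,0]],[87,[0,0,0],[10.5,0,0]],[87,[0,0,0],[0,0,0]]]'; python3 - <<'E'
from h import *
np.set_printoptions(precision=4,suppress=True)
o=get_obs();print(o["time"],o["position"],o["q"])
Rk=toolR(-11,.61)@np.diag([1,-1,-1]);G=np.array([.470,-.160,.1095]);print("pre");plan(G+Rk[:,0]*(.019-.075),Rk,4)
E
```

```text
time: 5.78
position: [0.4683, -0.0673, 0.1976]
tool_rot: [0.81, 0.154, -0.471, 0.314]
ft_force: [-0.4, -0.3, -0.5]
grip_width: 0.0871
time: 6.4
position: [0.4704, -0.0611, 0.1995]
tool_rot: [0.869, -0.025, -0.494, -0.004]
ft_force: [-0.1, -0.4, -0.1]
grip_width: 0.0868
6.4 [ 0.4704 -0.0611  0.1995] [-0.5314  0.181   2.2272  0.7675  0.3293  0.4001]
pre
total rot [7.4552 4.0684 3.6256] shift [-31.8645 -92.77   -44.1132]
[6.3, 23.4, 11.7] [1.9, 1.0, 0.9]
[6.5, 23.6, 11.1] [1.9, 1.0, 0.9]
[6.7, 23.9, 10.4] [1.9, 1.0, 0.9]
[6.9, 24.1, 9.8] [1.9, 1.0, 0.9]
```

```bash
python3 -m inch '[[87,[6,23.5,12],[2,1,1]],[87,[6.5,23.5,11],[2,1,1]],[87,[6.5,24,10.5],[2,1,1]],[87,[7,24,10],[2,1,1]],[87,[0,0,0],[0,0,0]]]'; python3 - <<'E'
from h import *
np.set_printoptions(precision=4,suppress=True)
o=get_obs();print(o["time"],o["position"],o["q"])
Rk=toolR(-11,.61)@np.diag([1,-1,-1]);G=np.array([.470,-.160,.1095]);print("pre");plan(G+Rk[:,0]*(.019-.075),Rk,2)
E
```

```text
time: 7.02
position: [0.443, -0.1477, 0.1594]
tool_rot: [0.884, -0.08, -0.46, -0.036]
ft_force: [-0.1, 0.1, 0.5]
grip_width: 0.0871
7.025 [ 0.443  -0.1477  0.1594] [-0.8221  0.3159  2.362   1.7108  0.3501 -0.7066]
pre
total rot [ 1.0984 -0.0904  0.093 ] shift [-4.5313 -6.1333 -3.9683]
[0.7, 3.4, 2.5] [0.5, -0.0, 0.0]
[0.7, 3.4, 2.5] [0.5, -0.0, 0.0]
```

```bash
python3 -m inch '[[87,[1,4,3],[0.5,0,0]],[87,[0,3,2],[0.5,0,0]],[87,[0,0,0],[0,0,0]]]'; python3 - <<'E'
from h import *
np.set_printoptions(precision=4,suppress=True)
o=get_obs();print(o["time"],o["position"],o["q"])
Rk=toolR(-11,.61)@np.diag([1,-1,-1]);G=np.array([.470,-.160,.1095]);plan(G+Rk[:,0]*.019,Rk,3)
c=cam("wrist");im=imaging.camera("wrist");cv2.imwrite("pics/w4.png",im[:,:,::-1]);print([(np.round(d["pixel"],1).tolist(),round(d["confidence"],2)) for d in imaging.tip_of("wrist","key_grip")],[(np.round(d["box"],1).tolist(),round(d["confidence"],2)) for d in imaging.cut_out("wrist","key_grip")],proj("wrist",[.470,-.160,.1095],c))
E
```

```text
time: 7.4
position: [0.4393, -0.1524, 0.1567]
tool_rot: [0.884, -0.081, -0.459, -0.042]
ft_force: [-0.3, -0.5, 0.0]
grip_width: 0.087
7.4 [ 0.4393 -0.1524  0.1567] [-0.8491  0.3255  2.3703  1.7276  0.3677 -0.7392]
total rot [ 0.4408 -0.1897  0.252 ] shift [ 41.345   -9.6634 -62.7518]
[25.2, 0.6, 0.5] [0.1, -0.1, 0.1]
[25.2, 0.6, 0.4] [0.1, -0.1, 0.1]
[25.2, 0.6, 0.4] [0.1, -0.1, 0.1]
[([344.8, 110.3], 0.86), ([255.6, 100.6], 0.84)] [([264.6, 196.8, 22.3, 73.1], 0.88), ([240.6, 99.5, 52.3, 25.0], 0.82)] [260.5169 195.0822]
```

View pics/w4.png

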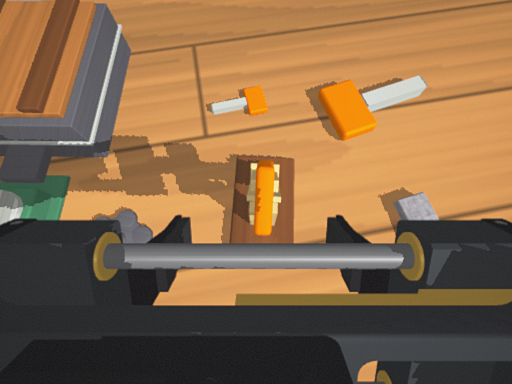

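The grip is centred between the fingers at column 264, and my predicted centre was (260,195). I'll advance and close.

```bash
python3 -m inch '[[87,[25,2,0.5],[0,0,0]],[87,[25,2,0.5],[0,0,0]],[87,[24,1,0],[0,0,0]],[87,[2,0,0],[0,0,0]],[40,[0,0,0],[0,0,0]],[14,[0,0,0],[0,0,0]],[14,[0,0,0],[0,0,0]],[14,[0,0,0],[0,0,0]],[14,[0,0,0],[0,0,0]]]' 50; python3 - <<'E'
from h import *
np.set_printoptions(precision=4,suppress=True)
o=get_obs();print(o["time"],o["position"],o["q"],o["ft_force"],o["grip_width"])
Rk=toolR(-11,.61)@np.diag([1,-1,-1]);G=np.array([.470,-.160,.1095]);plan(G+Rk[:,0]*.019,Rk,1)
E
```

```text
time: 8.68
position: [0.482, -0.1652, 0.0962]
tool_rot: [0.885, -0.082, -0.457, -0.039]
ft_force: [-0.3, -0.0, 0.1]
grip_width: 0.0446
8.675 [ 0.482  -0.1652  0.0962] [-0.77    0.5514  2.3271  2.2482  0.4212 -1.2227] [-0.2553 -0.0291  0.1121] 0.04456275445533924
total rot [ 0.6594 -0.5082  0.1109] shift [-1.3501  3.0748 -2.2497]
[0.7, -2.8, 2.8] [0.7, -0.5, 0.1]
```

```bash
python3 -m inch '[[10,[1,0,2.5],[0,0,0]],[10,[0,0,0],[0,0,0]],[10,[0,0,0],[0,0,0]],[10,[0,0,0],[0,0,0]],[10,[0,0,0],[0,0,0]],[10,[0,0,0],[0,0,0]]]' 50
```

```text
time: 9.43
position: [0.4805, -0.165, 0.0938]
tool_rot: [0.885, -0.082, -0.456, -0.039]
ft_force: [0.1, -0.2, 0.0]
grip_width: 0.0155
```

```bash
python3 -m inch '[[10,[-15,0,0],[0,0,0]],[10,[-25,0,0],[0,0,0]],[10,[-25,0,0],[0,0,0]],[10,[-25,0,0],[0,0,0]],[10,[-15,0,0],[0,0,0]],[10,[0,0,0],[0,0,0]]]'; python3 - <<'E'
from h import *
np.set_printoptions(precision=4,suppress=True)
o=get_obs();print(o["time"],o["position"],o["q"],o["ft_force"],o["grip_width"])
# upright target: psi=169deg hover beside, TCP z .25
Rk=toolR(-11,0)@np.diag([1,-1,-1]);plan(np.array([.48,-.06,.24]),Rk,6)
E
```

```text
time: 10.18
position: [0.418, -0.1527, 0.1794]
tool_rot: [0.884, -0.081, -0.459, -0.039]
ft_force: [0.3, -0.3, -2.6]
grip_width: 0.0157
10.175 [ 0.418  -0.1527  0.1794] [-0.9155  0.2281  2.3828  1.4589  0.3956 -0.5178] [ 0.2518 -0.2552 -2.579 ] 0.015664428881030576
total rot [  0.7562 -35.1502  -0.0949] shift [61.9682 92.7241 60.6158]
[-4.1, -17.0, -11.9] [0.1, -5.9, -0.0]
[-5.3, -17.0, -11.4] [0.1, -5.9, -0.0]
[-6.4, -17.1, -10.8] [0.1, -5.9, -0.0]
[-7.5, -17.1, -10.0] [0.1, -5.9, -0.0]
[-8.4, -17.1, -9.2] [0.1, -5.9, -0.0]
[-9.3, -17.1, -8.2] [0.1, -5.9, -0.0]
```

The wrist force of -2.6 N matches the key's weight. Now I'll bring it upright.

```bash
python3 -m inch '[[10,[-4,-17,-12],[0,-6,0]],[10,[-5,-17,-11.5],[0,-6,0]],[10,[-6.5,-17,-11],[0,-6,0]],[10,[-7.5,-17,-10],[0,-6,0]],[10,[-8.5,-17,-9],[0,-6,0]],[10,[-9,-17,-8],[0,-6,0]],[10,[0,0,0],[0,0,0]]]'; python3 - <<'E'
from h import *
np.set_printoptions(precision=4,suppress=True)
o=get_obs();print(o["time"],o["position"],o["q"],o["ft_force"],o["grip_width"])
# key yaw tool: psi = 240 => half-turned with yaw 60
Rk=toolR(62,0)@np.diag([1,-1,-1]);plan(np.array([.531,.144,.185]),Rk,10)
E
```

```text
time: 11.05
position: [0.4551, -0.0694, 0.2145]
tool_rot: [0.78, -0.026, -0.622, -0.068]
ft_force: [-0.1, 0.5, -3.0]
grip_width: 0.0155
11.05 [ 0.4551 -0.0694  0.2145] [-0.5061  0.1912  1.9712  0.2043  0.8111  1.0707] [-0.0989  0.5131 -3.0345] 0.015460368010213728
total rot [-69.383  -13.5398  -3.9369] shift [ 75.8704 213.403  -29.5396]
[5.5, -21.9, -3.7] [-6.9, -1.4, -0.4]
[5.5, -21.2, -6.5] [-6.9, -1.4, -0.4]
[5.5, -20.2, -9.1] [-6.9, -1.4, -0.4]
[5.4, -18.9, -11.6] [-6.9, -1.4, -0.4]
[5.2, -17.3, -13.9] [-6.9, -1.4, -0.4]
[5.0, -15.5, -16.0] [-6.9, -1.4, -0.4]
[4.7, -13.4, -17.9] [-6.9, -1.4, -0.4]
[4.3, -11.1, -19.5] [-6.9, -1.4, -0.4]
[3.9, -8.6, -20.8] [-6.9, -1.4, -0.4]
[3.4, -6.0, -21.8] [-6.9, -1.4, -0.4]
```

```bash
python3 -m inch '[[10,[2,-22,-3.5],[-7,-1.4,-0.4]],[10,[2,-21,-6.5],[-7,-1.4,-0.4]],[10,[2,-20,-9],[-7,-1.4,-0.4]],[10,[2,-19,-11.5],[-7,-1.4,-0.4]],[10,[2,-17.5,-14],[-7,-1.4,-0.4]],[10,[2,-15.5,-16],[-7,-1.4,-0.4]],[10,[2,-13.5,-18],[-7,-1.4,-0.4]],[10,[2,-11,-19.5],[-7,-1.4,-0.4]],[10,[2,-8.5,-21],[-7,-1.4,-0.4]],[10,[2,-6,-22],[-7,-1.4,-0.4]],[10,[0,0,0],[0,0,0]]]'; python3 - <<'E'
from h import *
np.set_printoptions(precision=4,suppress=True)
o=get_obs();print(o["time"],o["position"],o["q"],o["ft_force"],o["grip_width"])
Rk=toolR(68,0)@np.diag([1,-1,-1]);plan(np.array([.531,.144,.2]),Rk,3)
E
```

```text
time: 12.42
position: [0.5017, 0.1572, 0.1902]
tool_rot: [-0.582, -0.401, 0.606, -0.365]
ft_force: [-0.4, -0.3, -3.5]
grip_width: 0.0153
12.425 [0.5017 0.1572 0.1902] [0.0721 0.4221 1.6503 0.0321 1.1229 0.4823] [-0.3703 -0.3111 -3.5155] 0.01533999332975779
total rot [-2.3421 -0.0705  3.4818] shift [ 29.2958 -13.183    9.8399]
[-3.9, 10.5, -0.0] [-0.8, -0.0, 1.2]
[-3.7, 10.6, 0.1] [-0.8, -0.0, 1.2]
[-3.5, 10.6, 0.3] [-0.8, -0.0, 1.2]
```

```bash
python3 -m inch '[[10,[-4,10.5,0],[-0.8,0,1.2]],[10,[-4,10.5,0],[-0.8,0,1.2]],[10,[-3,10,0],[-0.8,0,1.2]],[10,[0,0,0],[0,0,0]],[10,[0,0,0],[0,0,0]]]'; python3 - <<'E'
from h import *
np.set_printoptions(precision=4,suppress=True)
o=get_obs();print(o["time"],o["position"],o["q"],o["ft_force"],o["grip_width"])
Rt=R.from_quat(o["tool_rot"]).as_matrix();print(Rt);N=o["position"]+Rt[:,0]*.078;print("nominal nose",N)
cr=[]
for n in ["wrist","scene","side"]:
    c=cam(n);im=imaging.camera(n);cv2.imwrite(f"pics/{n}5.png",im[:,:,::-1])
    for t,X in [("key_nose",N),("key_grip",o["position"]-Rt[:,0]*.019),("socket_mouth",np.array([.531,.144,.062]))]:
        print(n,t,"pred",proj(n,X,c),[(np.round(d["pixel"],1).tolist(),round(d["confidence"],2)) for d in imaging.tip_of(n,t)])
    u,v=proj(n,(N+[.531,.144,.062])/2,c).astype(int);s=int(55 if n=="wrist" else 33)
    cr.append(cv2.resize(im[max(0,v-s):v+s,u-s:u+s,::-1],(400,400) if n!="wrist" else (400,400),interpolation=cv2.INTER_CUBIC))
cv2.imwrite("pics/crop5.png",cv2.resize(np.hstack(cr[1:]),(800,400)));cv2.imwrite("pics/crop5w.png",cr[0])
E
```

```text
time: 13.05
position: [0.53, 0.141, 0.1985]
tool_rot: [0.587, 0.395, -0.586, 0.395]
ft_force: [-0.9, 0.1, -2.4]
grip_width: 0.0155
13.05 [0.53   0.141  0.1985] [0.0558 0.4199 1.6236 0.0007 1.0966 0.4397] [-0.8717  0.0846 -2.3681] 0.015515494920816426
[[ 0.0014  0.9271 -0.3748]
 [ 0.0007 -0.3748 -0.9271]
 [-1.      0.0011 -0.0012]]
nominal nose [0.5301 0.141  0.1205]
wrist key_nose pred [258.5412 187.9716] []
wrist key_grip pred [258.7552 225.9506] [([256.9, 223.5], 0.67)]
wrist socket_mouth pred [258.2131 172.9338] [([258.3, 172.4], 0.92)]
scene key_nose pred [318.7701 184.2041] [([316.1, 184.1], 0.65), ([124.0, 238.4], 0.64), ([233.7, 244.7], 0.51), ([216.7, 201.2], 0.35)]
scene key_grip pred [323.8799 163.2972] [([168.4, 231.5], 0.73), ([206.0, 244.9], 0.67), ([323.7, 162.9], 0.54), ([158.4, 174.0], 0.22)]
scene socket_mouth pred [317.0117 195.624 ] [([316.3, 193.9], 0.61)]
side key_nose pred [250.9933 148.7785] [([294.1, 224.8], 0.71), ([254.1, 148.5], 0.58), ([303.0, 313.9], 0.58), ([253.6, 160.7], 0.38)]
side key_grip pred [250.5088 127.8693] [([290.9, 276.7], 0.8), ([251.5, 125.4], 0.6), ([297.0, 242.3], 0.6)]
side socket_mouth pred [251.4466 159.9433] [([255.2, 160.8], 0.62)]
```

View pics/crop5.png

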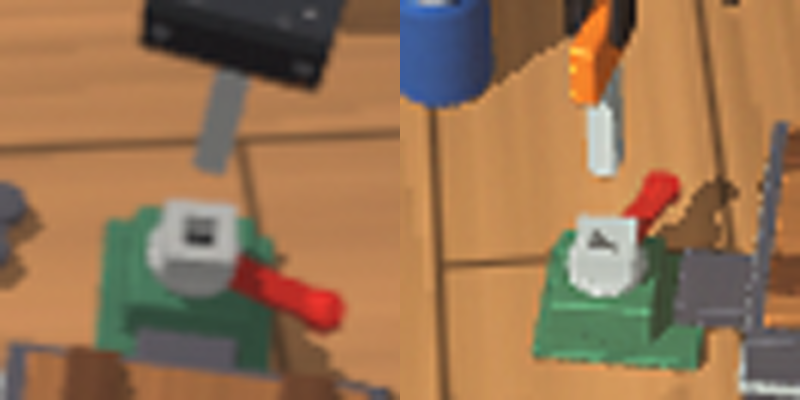

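The nose and socket in both views agree with the nominal geometry, so I need about +1 mm in x and +3 mm in y. The key's yaw is -22°, which is 14° clockwise of the recess. I'll descend.

```bash
python3 -m inch '[[10,[15,0,-3],[0,0,0]],[10,[15,0,0],[0,0,0]],[10,[15,0,0],[0,0,0]],[10,[5,0,0],[0,0,0]],[10,[0,0,0],[0,0,0]]]'; python3 - <<'E'
from h import *
np.set_printoptions(precision=4,suppress=True)
o=get_obs();print(o["time"],o["position"],o["ft_force"])
Rt=R.from_quat(o["tool_rot"]).as_matrix();print(Rt,"nose",o["position"]+Rt[:,0]*.078)
plan(np.array([.531,.144,.137]),toolR(68,0)@np.diag([1,-1,-1]),1)
E
```

```text
time: 14.28
position: [0.5303, 0.1443, 0.1433]
tool_rot: [-0.586, -0.396, 0.587, -0.395]
ft_force: [0.4, 0.4, -2.2]
grip_width: 0.0154
14.275 [0.5303 0.1443 0.1433] [ 0.3843  0.4327 -2.2293]
[[-0.0017  0.9274 -0.3742]
 [ 0.0004 -0.3742 -0.9274]
 [-1.     -0.0018  0.0003]] nose [0.5302 0.1443 0.0653]
total rot [0.0274 0.0177 0.1003] shift [ 0.6657 -0.27   -6.2935]
[6.3, 0.7, -0.0] [0.0, 0.0, 0.1]
```

```bash
python3 -m inch '[[10,[3,0.7,0],[0,0,0]],[10,[3,0,0],[0,0,0]],[10,[2,0,0],[0,0,0]],[10,[2,0,0],[0,0,0]]]'; python3 - <<'E'
from h import *
o=get_obs();print(o["position"],o["ft_force"],o["moment"])
E
```

```text
time: 14.78
position: [0.5329, 0.1443, 0.1376]
tool_rot: [0.587, 0.395, -0.585, 0.396]
ft_force: [-2.3, -0.0, 10.5]
grip_width: 0.0154
[0.53294881 0.14430784 0.13763822] [-2.329623   -0.02730085 10.54615001] [-0.150876    0.89755323 -0.00693601]
```

```bash
python3 -m inch '[[10,[2,-1.5,0],[-2.5,0,0]],[10,[2,0,0],[-2.5,0,0]],[10,[2,0,0],[-2.5,0,0]],[10,[2,0,0],[-2.5,0,0]]]'; python3 - <<'E'
from h import *
o=get_obs();print(o["position"],o["ft_force"],o["moment"],np.degrees(R.from_quat(o["tool_rot"]).as_matrix())/57.3)
E
```

```text
time: 15.28
position: [0.5331, 0.1441, 0.1382]
tool_rot: [0.55, 0.445, -0.545, 0.45]
ft_force: [-3.5, -0.5, 10.5]
grip_width: 0.0153
[0.53310081 0.1440796  0.1382124 ] [-3.49431562 -0.52385254 10.48180109] [-0.3514108   0.82519333  0.00807492] [[ 1.00475882e-02  9.79581162e-01 -2.00430753e-01]
 [-1.21504652e-03 -2.00428762e-01 -9.79632344e-01]
 [-9.99875124e-01  1.00872180e-02 -8.23649650e-04]]
```

```bash
python3 -m inch '[[10,[2,-2,0],[-2,0,0.6]],[10,[2,-1,0],[-2,0,0]],[10,[2,0,0],[-2,0,0]],[10,[2,0,0],[-2,0,0]]]'; python3 - <<'E'
from h import *
o=get_obs();print(o["position"],o["ft_force"],o["moment"],np.degrees(R.from_quat(o["tool_rot"]).as_matrix())/57.3)
E
```

```text
time: 15.78
position: [0.5329, 0.1439, 0.1384]
tool_rot: [0.52, 0.477, -0.507, 0.494]
ft_force: [-2.3, -1.5, 8.1]
grip_width: 0.0154
[0.53292383 0.1439496  0.13840946] [-2.29742277 -1.50256543  8.07967793] [-0.27247913  0.73515429  0.02393063] [[ 0.02999289  0.99789223 -0.05625141]
 [-0.00487629 -0.05612996 -0.99833779]
 [-0.99946453  0.03021956  0.00318275]]
```

```bash
python3 - <<'E'
from h import *
o=get_obs();N=np.array([.531,.144,.066])
cr=[]
for n in ["scene","side"]:
    c=cam(n);im=imaging.camera(n);u,v=proj(n,N,c).astype(int);s=25
    cr.append(cv2.resize(im[v-s:v+s,u-s:u+s,::-1],(400,400),interpolation=cv2.INTER_CUBIC));print(n,u,v,proj(n,N,c))
cv2.imwrite("pics/crop6.png",np.hstack(cr))
E
```

```text
scene 317 194 [317.19624938 194.88753566]
side 251 159 [251.43028376 159.15742232]
```

View pics/crop6.png

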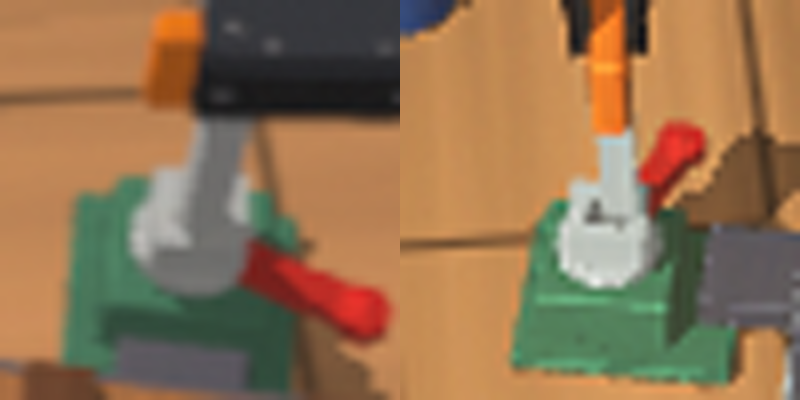

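The side crop shows the nose resting about 4 mm to the +x side of the recess, which is still dark at (600,210). It slid and tilted while I was pressing, so I'll lift it and recentre.

```bash
python3 -m inch '[[10,[-8,-2,0],[5,0,-1.7]],[10,[0,0,0],[5,0,0]],[10,[0,0,0],[0,0,0]]]'; python3 - <<'E'
from h import *
np.set_printoptions(precision=4,suppress=True)
o=get_obs();print(o["position"],o["ft_force"],o["grip_width"])
Rt=R.from_quat(o["tool_rot"]).as_matrix();print(Rt,"nose",o["position"]+Rt[:,0]*.078)
plan(np.array([.531,.144,.143]),toolR(74,0)@np.diag([1,-1,-1]),1)
E
```

```text
time: 16.25
position: [0.5313, 0.1442, 0.1481]
tool_rot: [0.556, 0.437, -0.555, 0.439]
ft_force: [0.3, 0.2, -2.0]
grip_width: 0.0154
[0.5313 0.1442 0.1481] [ 0.2984  0.2122 -2.0248] 0.015388728123011303
[[ 0.003   0.9723 -0.2337]
 [-0.0016 -0.2337 -0.9723]
 [-1.      0.0033  0.0009]] nose [0.5316 0.144  0.0701]
total rot [ 2.4864  0.0451 -0.1879] shift [-0.3464 -0.159  -5.1001]
[5.1, -0.3, 0.2] [2.5, 0.0, -0.2]
```

```bash
python3 -m inch '[[10,[4,-0.3,0],[1,0,-0.2]],[10,[0,0,0],[0,0,0]]]'; python3 -m inch '[[10,[2,0,0],[0,0,0]],[10,[2,0,0],[0,0,0]]]';  python3 -m inch '[[10,[2,0,0],[0,0,0]]]'; python3 -m inch '[[10,[2,0,0],[0,0,0]]]'
```

```text
time: 16.5
position: [0.531, 0.1442, 0.1438]
tool_rot: [-0.559, -0.433, 0.559, -0.433]
ft_force: [-0.6, -0.1, -3.5]
grip_width: 0.0155
time: 16.75
position: [0.5309, 0.1442, 0.1394]
tool_rot: [-0.558, -0.433, 0.559, -0.433]
ft_force: [-1.0, -0.1, -2.9]
grip_width: 0.0154
time: 16.88
position: [0.5307, 0.1442, 0.1371]
tool_rot: [-0.558, -0.433, 0.559, -0.433]
ft_force: [-0.1, 0.1, -1.4]
grip_width: 0.0155
time: 17.0
position: [0.5301, 0.1443, 0.1349]
tool_rot: [-0.558, -0.434, 0.56, -0.433]
ft_force: [-1.6, -0.3, 0.2]
grip_width: 0.0153
```

The nose now goes lower than before (0.135 against 0.138), so it is in the mouth. Next I'll press and turn anticlockwise.

```bash
python3 -m inch '[[10,[1.5,0,0],[-2,0,0]],[10,[1.5,0,0],[-2,0,0]]]'; python3 -m inch '[[10,[2,0,0],[-2,0,0]],[10,[2,0,0],[-2,0,0]]]';  python3 - <<'E'
from h import *
o=get_obs();print(o["position"],o["ft_force"],o["moment"],np.degrees(R.from_quat(o["tool_rot"]).as_matrix())/57.3)
E
```

```text
time: 17.25
position: [0.5295, 0.1444, 0.1316]
tool_rot: [-0.541, -0.454, 0.543, -0.453]
ft_force: [-0.4, -0.1, -2.0]
grip_width: 0.0155
time: 17.5
position: [0.5296, 0.1443, 0.1272]
tool_rot: [-0.524, -0.474, 0.526, -0.473]
ft_force: [-1.2, 0.2, -2.5]
grip_width: 0.0152
[0.52956106 0.14432525 0.12724265] [-1.20253359  0.20844381 -2.5250562 ] [-0.06033207  0.27761985  0.02031312] [[-3.70083522e-03  9.94679915e-01 -1.02229465e-01]
 [-6.84052017e-04 -1.02232660e-01 -9.94686236e-01]
 [-9.99919261e-01 -3.61150559e-03  1.05883702e-03]]
```

```bash
python3 -m inch '[[10,[2,0,0],[0,0,0]],[10,[2,0,0],[0,0,0]]]'; python3 -m inch '[[10,[2,0,0],[0,0,0]],[10,[2,0,0],[0,0,0]]]';  python3 -m inch '[[10,[2,0,0],[0,0,0]]]'; python3 - <<'E'
from h import *
o=get_obs();print(o["position"],o["ft_force"],o["moment"],o["q"])
E
```

```text
time: 17.75
position: [0.5296, 0.1443, 0.1229]
tool_rot: [-0.524, -0.475, 0.526, -0.473]
ft_force: [-0.8, 0.6, 5.3]
grip_width: 0.0155
time: 18.0
position: [0.5308, 0.1445, 0.1228]
tool_rot: [-0.525, -0.474, 0.525, -0.474]
ft_force: [-5.2, -0.6, 12.8]
grip_width: 0.0152
time: 18.12
position: [0.5307, 0.1446, 0.1228]
tool_rot: [-0.525, -0.474, 0.525, -0.474]
ft_force: [-3.7, 0.3, 11.4]
grip_width: 0.0151
[0.53069996 0.14455395 0.12282441] [-3.72446805  0.27137664 11.41249853] [-0.18830493  1.14743125 -0.03734143] [ 6.29505154e-02  5.26086071e-01  1.69191089e+00 -4.44965751e-04
  9.24240004e-01  1.65230009e-01]
```

The key is home, 15 mm below the rim contact height. I'll turn the clamp clockwise in chunks.

```bash
python3 -m inch '[[10,[0,0,0],[6,0,0]],[10,[0.5,0,0],[7,0,0]],[10,[0.5,0,0],[7,0,0]]]'; python3 - <<'E'
from h import *
o=get_obs();m=R.from_quat(o["tool_rot"]).as_matrix();print(o["position"],o["ft_force"],o["moment"],"yaw",np.degrees(np.arctan2(m[1,1],m[0,1])),m[:,0])
E
```

```text
time: 18.5
position: [0.5298, 0.1449, 0.1231]
tool_rot: [-0.601, -0.373, 0.601, -0.372]
ft_force: [-0.6, 1.1, 0.5]
grip_width: 0.0153
[0.52981853 0.14492813 0.1231499 ] [-0.64879845  1.08745514  0.49695505] [0.02558864 0.45218171 0.06380655] yaw -26.419359229226206 [-1.25589628e-03 -1.48557715e-06 -9.99999211e-01]
```

```bash
python3 -m inch '[[10,[0.5,0,0],[7.5,0,0]],[10,[0.5,0,0],[7.5,0,0]],[10,[0.5,0,0],[7.5,0,0]],[10,[0.5,0,0],[7.5,0,0]]]'; python3 - <<'E'
from h import *
o=get_obs();m=R.from_quat(o["tool_rot"]).as_matrix();print(o["position"],o["ft_force"],o["moment"],"yaw",np.degrees(np.arctan2(m[1,1],m[0,1])),m[:,0])
E
```

```text
time: 19.0
position: [0.531, 0.1453, 0.1231]
tool_rot: [0.679, 0.199, -0.678, 0.199]
ft_force: [-1.2, -0.1, 1.3]
grip_width: 0.0154
[0.53104425 0.14527407 0.12311001] [-1.19436049 -0.12786631  1.2591302 ] [-0.13365906  0.44387791  0.10170154] yaw -57.30597281016702 [ 2.16118687e-03  7.36527694e-05 -9.99997662e-01]
```

```bash
python3 -m inch '[[10,[0.5,0,0],[7,0,0]],[10,[0.5,0,0],[7,0,0]],[10,[0.5,0,0],[5,0,0]],[10,[0.5,0,0],[4,0,0]],[10,[0.5,0,0],[3,0,0]]]'; python3 - <<'E'
from h import *
o=get_obs();m=R.from_quat(o["tool_rot"]).as_matrix();print(o["position"],o["ft_force"],o["moment"],"yaw",np.degrees(np.arctan2(m[1,1],m[0,1])),m[:,0])
E
```

```text
time: 19.62
position: [0.5322, 0.145, 0.1231]
tool_rot: [0.708, 0.036, -0.704, 0.037]
ft_force: [-2.6, -0.3, 1.5]
grip_width: 0.0154
[0.53217148 0.14497974 0.12308957] [-2.60522852 -0.33173624  1.53936698] [-0.09971576  0.53594226  0.06189011] yaw -84.03609648159697 [ 0.00528671 -0.001217   -0.99998528]
```

```bash
python3 -m inch '[[10,[0.3,0,-1],[3,0,0]],[10,[0.3,0,0],[3,0,0]]]'; python3 - <<'E'
from h import *
o=get_obs();m=R.from_quat(o["tool_rot"]).as_matrix();print(o["position"],o["ft_force"],o["moment"],"yaw",np.degrees(np.arctan2(m[1,1],m[0,1])),m[:,0])
im=imaging.camera("scene");im2=imaging.camera("side");cr=[]
for n,i in (("scene",im),("side",im2)):
    u,v=proj(n,[.55,.144,.06]).astype(int);s=28;cr.append(cv2.resize(i[v-s:v+s,u-s:u+s,::-1],(400,400),interpolation=cv2.INTER_CUBIC))
cv2.imwrite("pics/crop7.png",np.hstack(cr))
E
```

```text
time: 19.88
position: [0.5324, 0.1447, 0.1231]
tool_rot: [0.709, -0.001, -0.706, 0.002]
ft_force: [-1.2, -0.1, -0.4]
grip_width: 0.0152
[0.53242467 0.14467917 0.12309173] [-1.24483772 -0.11570431 -0.42143338] [-0.04730983  0.45191487  0.80719013] yaw -89.93294482009182 [ 0.00405625 -0.00310248 -0.99998696]
```

View pics/crop7.png

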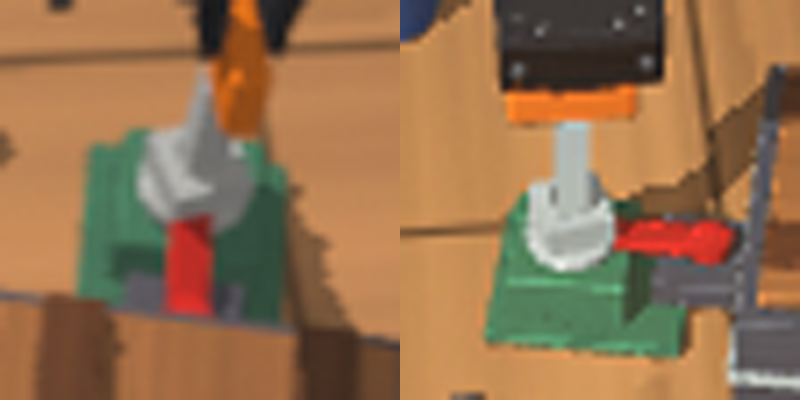

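The moment of 0.8 N m marks the stop. The crop shows the red arm lying over the lug, at (190,265) in the scene half and (680,240) in the side half, with the key upright. I'll relax the twist, release and withdraw.

```bash
python3 -m inch '[[10,[0,0,0],[-2.5,0,0]],[30,[0,0,0],[0,0,0]],[50,[0,0,0],[0,0,0]],[50,[0,0,0],[0,0,0]],[50,[0,0,0],[0,0,0]],[50,[0,0,0],[0,0,0]],[50,[0,0,0],[0,0,0]]]'; python3 -m inch '[[50,[-15,0,0],[0,0,0]],[50,[-30,0,0],[0,0,0]],[50,[-40,0,0],[0,0,0]],[50,[-40,0,0],[0,0,0]],[50,[0,0,0],[0,0,0]]]'; python3 - <<'E'
from h import *
np.set_printoptions(precision=4,suppress=True)
o=get_obs();print(o["time"],o["position"],o["ft_force"],o["grip_width"])
cr=[]
for n in ("scene","side"):
    i=imaging.camera(n)
    for t in ("key_nose","key_grip","socket_mouth","rosette_mid","brush_mid","tin_mid"): print(n,t,[(np.round(d["pixel"],1).tolist(),round(d["confidence"],2)) for d in imaging.tip_of(n,t)])
    print(n,"pred nose, grip",proj(n,[.531,.144,.046]),proj(n,[.531,.144,.143]))
    u,v=proj(n,[.55,.144,.09]).astype(int);s=32;cr.append(cv2.resize(i[v-s:v+s,u-s:u+s,::-1],(400,400),interpolation=cv2.INTER_CUBIC))
cv2.imwrite("pics/crop8.png",np.hstack(cr))
E
```

```text
time: 20.85
position: [0.5353, 0.1449, 0.1242]
tool_rot: [0.711, 0.015, -0.703, 0.017]
ft_force: [-0.1, 0.3, -0.2]
grip_width: 0.0495
time: 21.48
position: [0.5346, 0.1453, 0.2568]
tool_rot: [0.712, 0.015, -0.702, 0.017]
ft_force: [0.6, 0.7, -0.1]
grip_width: 0.0502
21.475 [0.5346 0.1453 0.2568] [ 0.5898  0.7449 -0.1209] 0.05024543707149184
scene key_nose [([315.3, 198.1], 0.84), ([120.8, 243.2], 0.71), ([234.8, 243.8], 0.54)]
scene key_grip [([322.4, 179.5], 0.73), ([210.5, 243.6], 0.64), ([163.4, 231.3], 0.59)]
scene socket_mouth [([319.2, 192.9], 0.96)]
scene rosette_mid [([270.5, 190.2], 0.72)]
scene brush_mid [([157.9, 174.9], 0.68)]
scene tin_mid []
scene pred nose, grip [316.2839 198.5289] [320.9635 179.8527]
side key_nose [([304.5, 313.3], 0.82), ([251.1, 163.2], 0.69), ([252.6, 169.1], 0.62), ([295.8, 222.2], 0.43)]
side key_grip [([252.1, 139.9], 0.82), ([287.4, 276.9], 0.63), ([297.5, 241.6], 0.52)]
side socket_mouth [([251.9, 160.7], 0.89)]
side rosette_mid [([236.2, 198.7], 0.85)]
side brush_mid [([214.3, 299.6], 0.98)]
side tin_mid [([223.9, 123.0], 0.69)]
side pred nose, grip [251.5112 163.0598] [251.1053 143.4792]
```

View pics/crop8.png

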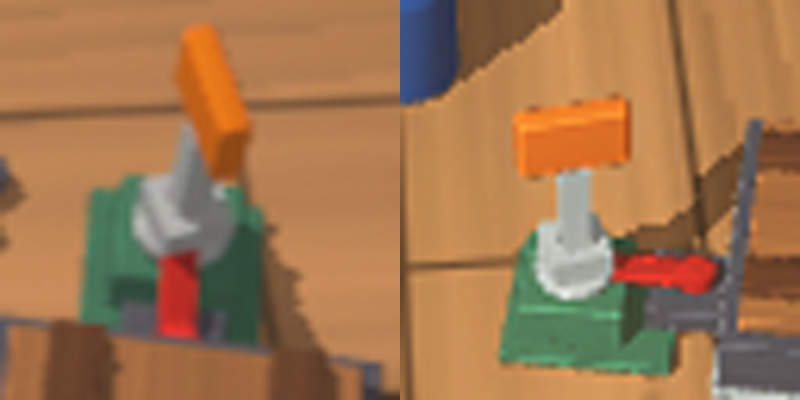

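The key stands upright in the socket, the red arm is over the lug, and the gripper is clear. The bystanders are where they were, so I'll hand in.

```bash
python3 -c "
from rig import robot;print(robot.hand_in())"
```

```text
the job is handed in; nothing more can be done
None
```

The job is handed in at about 22 s of the 58 s allowed, with no verdict reported. The key stands in the socket and the clamp is turned to its stop.

- **Pick:** I drew the middle-sized key from its rack, gripping the orange handle with the tool half-turned to keep joint 6 in range.
- **Insertion:** On the first try the nose slid onto the nut's rim about 4 mm off centre, with the key tilted about 1.7°. I lifted, recentred and stepped anticlockwise again, and it dropped about 15 mm below the height where it had rested on the rim.
- **Clamping:** I turned the key clockwise until the torque rose to 0.8 N m at the stop, then backed the twist off, let go and withdrew.

**Last checks:**
- The final pictures show the key standing nearly upright and the red arm along the lug.
- The gripper is clear, with wrist force near zero.
- The rosette, brush and tin are where they were to within 4 px, which is the detector's own scatter. The scene camera missed the tin in its last picture, so the tin was checked in the side view only.
- The clamp angle is judged from the pictures and the torque at the stop; it was not measured directly.

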